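# Lock the board clamp of a rework preheater with its thumbscrew

## Task

Slide the blue board-clamp carriage along its rail to the red band, line its slot up by feel with the slot hidden in the latch strip underneath (somewhere within the band), and put the red quarter-turn thumbscrew down through both until its collar sits flush on the carriage; then give it a quarter turn so that it locks, and let go. Work gently: never press or push hard with the screw or on the machine, do not lean on the circuit board, and leave the jar, the bottle and the tweezers where they are.

Things in the scene. Friction and masses are not known exactly. Their poses are not given: they have to be found in the camera images.
- preheater: Black bench preheater, fixed, 300 (x) x 380 (y) x 70 mm high. Origin: centre of its underside; x roughly away from the robot, y along the two aluminium rails on its top, z up. Near rail: open channel, centre line at x = -100 mm, 58 mm wide, 340 long, top at z = 105 mm. In it lies a brass latch strip, 4 mm thick, with one slot; 31 mm of free space below the strip.
- mark (a point): Middle of the 24 mm long red index band: point on the near rail's centre line, on the strip's top face (z = 105 mm). The strip's through slot (20 mm along x, 7.6 mm along y) is centred on this line but was set by hand: its centre lies anywhere within 12 mm of this point, either way along y. It is not measured, does not move, and can be seen until the carriage covers it.
- carriage (a joint): Travel of the blue clamp carriage along the near rail, m, 0 to 0.105, growing towards the preheater's -y (to the board and the mark); at 0.075 its slot is over the mark. Starts between 0 and 0.035. About 2 N of friction; stays where it is left; cannot lift or turn.
- carriage_slot (a point): Centre of the carriage's slot (20 mm along x, across the rail; 9 mm along y) at its top face, 112 mm above the bench. Axes as the preheater's. Blue plate 60 mm (x) by 88 mm (18 mm to -y, 70 mm to +y of the slot), 5 mm thick; the latch strip's top is 7 mm and its underside 11 mm below this point. A low aluminium arm, below the plate's top, reaches to the board at +x.
- tab_top (a point): Centre of the top of the carriage's orange grip tab: 30 mm along x, 12 mm along y (the rail), standing 30 mm above the carriage's top face, 60 mm to +y of the slot. Can be pinched along y from above, or pushed.
- screw: Red quarter-turn thumbscrew, 54 mm tall, about 45 g, upright in the rack. Origin: centre of the tip, z up. Steel cross bar 16 (x) x 6 (y) mm at z 0-6, tip slightly tapered; shank 5.6 mm thick; collar 26 mm wide at z 20-24; flat wing head 30 (x) x 10 (y) mm at z 24-54. A half turn looks the same.
- screw_collar (a point): Centre of the underside of the thumbscrew's collar, 20 mm above its tip. The cross bar passes a slot only along the slot's long side. Tip on the strip (7 mm deep), it can drag the carriage. Collar on the carriage, the bar is 3 mm clear below the strip; it turns freely (no stop, either way) and locks when the wing lies along the rail.
- rack: Light wooden block 70 (x) x 50 (y) x 35 mm high, fixed; a slot in the middle of its top (18.5 mm along x, 8 mm along y, 27 mm deep) holds the thumbscrew: collar on the block's top, tip 15 mm above the bench, axes as the rack's within 0.05 rad. Origin: centre of its underside.
- board: Green circuit board 130 x 82 x 2 mm clamped in the preheater, 98 mm above the bench. Origin: its centre. Must not be leaned on.
- jar: Small jar of soldering tips, 50 mm wide, 50 mm high, loose. Origin: centre of its underside. Bystander.
- bottle: Small amber flux bottle, 48 mm wide, 100 mm high, loose. Origin: centre of its underside. Bystander.
- tweezers: Dark steel tweezers 125 mm long along x, about 12 mm wide and 5 mm high, lying loose in front of the preheater. Origin: centre of its underside. Bystander.
There are look-alikes about, which are no part of the job. Several things have the shape of the screw; the one meant has the colours described above.

How it is judged:
On the way, in this order (a step that is already met when the one before it is completed fails the run):
1. the carriage's slot is brought over the mark (within 16 mm, the thumbscrew not yet through) (horizontal distance between carriage_slot and mark below 0.016 m), for 0.1 s.
2. the thumbscrew's cross bar is down through both slots (tip more than 17.5 mm below the carriage's top), not yet turned (z of screw in the frame of carriage_slot below -0.0175 m and horizontal distance between screw and carriage_slot below 0.006 m and angle between the x axis of screw and the x axis of carriage_slot, either way round below 0.35 rad), for 0.1 s.
At the end, for the whole second after the job is handed in: The thumbscrew stands upright (within 7 degrees) through the carriage's slot and the latch strip's slot, its collar flush on the carriage (within 2 mm), turned a quarter turn (its wing along the rail within 21 degrees), released and at rest, with the carriage's slot within 16 mm of the mark (z of screw in the frame of carriage_slot below -0.018 m and horizontal distance between screw and carriage_slot below 0.006 m and angle between screw's own z axis and vertical below 0.12 rad and angle between the x axis of screw and the x axis of carriage_slot, either way round above 1.2 rad and horizontal distance between carriage_slot and mark below 0.016 m and linear speed of screw below 0.02 m/s and contact force between the fingers and screw below 0.1 N); the robot touches nothing.
It fails at once if the screw is forced: it presses on the machine (carriage, latch strip, rail) with more than 40 N (contact force between screw and preheater above 40 N).
It fails at once if the robot pushes on the machine with more than 40 N (contact force between the arm and preheater above 40 N).
It fails at once if the circuit board is leaned on (more than 5 N) (contact force between anything else and board above 5 N).
It fails at once if the jar, the bottle or the tweezers are moved more than 20 mm (distance of any of jar, bottle, tweezers from where it was at the start of the episode above 0.02 m).
It also fails if it takes over 72 s, if anything falls off the work surface, if the arm or the gripper's body presses on something with over 40 N, if the wrist force passes 120 N, or if a joint passes its speed limit or range.

## Robot

A 7-joint arm with a two-finger parallel gripper is mounted at the origin on the work surface. World frame = base frame: x ahead of the robot, y to its left, z up, the work surface at z = 0. Lengths are in m, angles in rad, forces in N, time in s.
With the tool pointing down it reaches from about 0.4 to 0.85 m from the base axis. Payload 4.5 kg.
Tool frame: the origin (TCP) lies at the very end of the fingers, on their centre line; the grasp point (between the pads) lies 19 mm behind it (grip_point_offset is the distance from the TCP to the grasp point, in m); z points along the fingers, y is the line along which they close (so a half turn about z gives the same grasp; the last joint's range is limited). The gripper opens to 88 mm and grips with 3 to 60 N. Pads are 18 mm wide; open, the fingers measure 123 mm over their backs; the gripper's body (75 mm by 187 mm) begins 45 mm behind the grasp point.
Start: joints at [1.287, 0.689, -0.195, 1.565, 0.157, 0.902, -0.215], TCP at [0.195, -0.594, 0.2] pointing down, gripper open.
Joint ranges: [-3.01, 3.01], [-0.46, 2.08], [-1.47, 1.51], [0.13, 2.56], [-1, 4.14], [0.04, 2.09], [-2.66, 2.66]. Speed limits (rad/s): [2.57, 2.57, 3.14, 3.14, 3.14, 3.14, 3.14].

## Interface

Orientations are given as a unit quaternion [x, y, z, w].
In Python, from plant import get_state, snapshot, camera_params, finish_job, grip_point_offset gives the robot as it stands.
- The arm moves only by the tool inch_along, called as name(argument=value, ...) on one line, values as JSON. Schema: {"type":"object","properties":{"offsets":{"type":"array","items":{"type":"object","properties":{"finger_gap":{"type":"number"},"dx":{"type":"number"},"dy":{"type":"number"},"dz":{"type":"number"},"drx":{"type":"number"},"dry":{"type":"number"},"drz":{"type":"number"}},"additionalProperties":false,"required":["finger_gap"]},"minItems":1,"maxItems":10},"grip_force":{"type":"number"},"only":{"type":"string"},"quiet":{"type":"boolean"},"lines":{"type":"string"}},"required":["offsets"],"additionalProperties":false}. offsets is a list of rows, 1 to 10 of them, each an object with the fields finger_gap (the opening from 0.0 (shut) to 1.0 (fully open)), dx, dy, dz (the shift in m), drx, dry, drz (a rotation vector in rad); a field left out counts as zero (the opening has to be given); each row is the pose to reach, as a shift and turn from the pose commanded when the call began, along the tool's axes at that moment; what a row does not reach only later rows make up. A row lasts 1/10 s, in which the tool goes at most 0.05 m and 0.15 rad, less where a joint would pass 70% of its speed; a pose out of reach is approached as far as the arm can. The fingers move at their own pace and stop on an object; grip_force is the grip in N (left out, the last holds). Time passes only in rows, so rows that do not move let the fingers close. The tool returns the time, the measured TCP pose, the force, the opening and the grip force at its end. only (a regular expression) keeps the lines of the reply that match it, lines (a string "A,B") keeps lines A to B, and quiet returns only ok. Input that does not fit is refused with a message, and nothing moves.
- get_state(): the state, without advancing time (a new reading comes with each control period).
- snapshot(name): name is "scene" or "top" or "wrist"; returns (picture, depth): 480x640x3 uint8, red, green, blue; 480x640 float32, m along the optical axis (not along the pixel's ray), 0 where there is no reading.
- camera_params(name): a dict with "fx", "fy", "cx", "cy" (pixels), "rvec" (rotation vector, rad) and "tvec" (3), from world to camera coordinates, as OpenCV has them. Camera axes: x right, y down, z forward; pixel columns grow to the right and rows downward; lengths in m; the calibration is good to about 2 mm. A picture is of the moment at which its call begins: read the wrist's pose just before it. camera_params takes no time and is no camera call; for the wrist camera it gives the pose at the moment of the call.
- finish_job(): hands the job in; it is judged then, once.
The state is a dict: "clock": time; "q": joint angles; "qd": joint speeds; "joint_torque": joint torques, N m; "tool_pos": TCP position; "eef_rot": TCP orientation; "contact_force": force on the tool from outside, world axes, zero at the start; "moment": the same for the moment, N m; "opening": opening from 0.0 (shut) to 1.0 (fully open); "finger_force": force on a finger pad.
Only numpy, scipy, OpenCV 4.12 (cv2) and the standard library are available. Lean on these libraries where they do the work, as an engineer would, in place of code of your own. Each camera call takes 0.05 s, during which the arm holds its last target. There are 200 camera calls.

## Working session

There is one attempt and no reset: what is moved stays moved. The work goes in short steps, Python scripts to look and compute and a tool call to move; the robot and the scene stay as the last step left them, time stands still between calls to the robot, and variables do not carry over. Pictures are saved under pics/ and viewed, at most 11 in all, crops included, and the job is handed in when it is done.

```bash
ls; mkdir -p pics; cat > h.py <<'E'
import numpy as np, cv2
from plant import *
from scipy.spatial.transform import Rotation as R
def snap(n,f):
    p,d=snapshot(n); cv2.imwrite('pics/'+f+'.png',p[:,:,::-1]); np.save('pics/'+f+'.npy',d)
    c=camera_params(n); np.save('pics/'+f+'_c.npy',c,allow_pickle=True); return p,d,c
def ld(f): return cv2.imread('pics/'+f+'.png'),np.load('pics/'+f+'.npy'),np.load('pics/'+f+'_c.npy',allow_pickle=True).item()
def ray(c,u,v):
    M=R.from_rotvec(np.ravel(c['rvec'])).as_matrix(); o=-M.T@np.ravel(c['tvec'])
    return o,M.T@np.array([(u-c['cx'])/c['fx'],(v-c['cy'])/c['fy'],1])
def px(c,d,u,v):
    o,r=ray(c,u,v); return o+r*d[int(round(v)),int(round(u))]
def pz(c,u,v,z):
    o,r=ray(c,u,v); return o+r*(z-o[2])/r[2]
def cloud(c,d):
    v,u=np.mgrid[:480,:640]; o=ray(c,0,0)[0]; M=R.from_rotvec(np.ravel(c['rvec'])).as_matrix()
    P=np.stack([(u-c['cx'])/c['fx'],(v-c['cy'])/c['fy'],np.ones_like(u)],-1)*d[...,None]
    return P@M+o
E
python3 - <<'E'
from h import *
print(get_state(),grip_point_offset)
snap('scene','s0');snap('top','t0')
E
```

```text
pics
{'clock': 0.0, 'q': array([ 1.28679817,  0.68998348, -0.19456007,  1.56635943,  0.15729622,
        0.90251977, -0.21510813]), 'qd': array([ 0.0003092 , -0.00120737, -0.00106954, -0.00036624, -0.00032489,
       -0.0001405 , -0.00065816]), 'joint_torque': array([ 8.70824624e-05, -5.27559650e+01, -1.26709912e+00, -1.53426772e+01,
       -5.27233304e-02,  6.53602474e-03,  1.87804835e-04]), 'tool_pos': array([ 0.19504304, -0.59302589,  0.1990075 ]), 'eef_rot': array([ 9.87392833e-01,  1.58286176e-01, -2.01484220e-04, -9.15818785e-04]), 'contact_force': array([-0.20999127,  1.37062456, -0.44604435]), 'moment': array([0.04998074, 0.07592068, 0.03029981]), 'finger_force': 0.0, 'opening': 1.0008871121289122} 0.0187
```

View pics/t0.png

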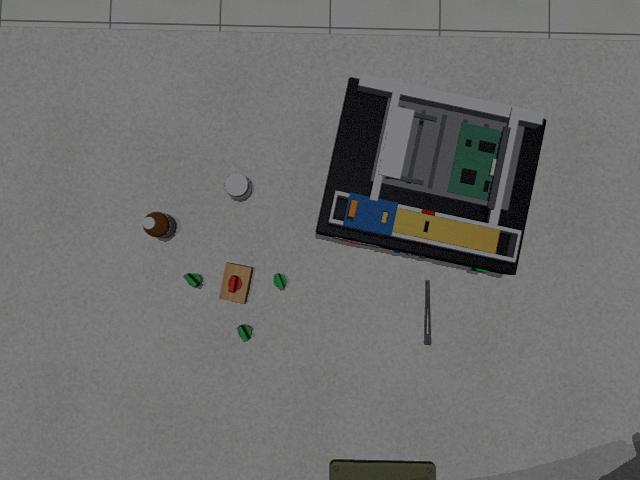

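View pics/s0.png

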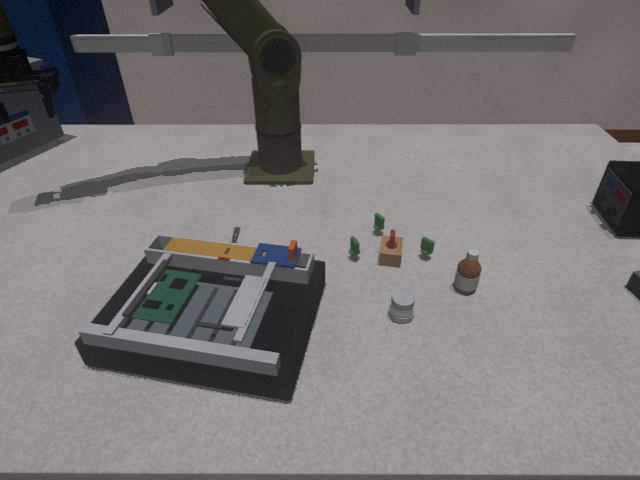

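The top view shows the rack with the red screw at about (235,284), the carriage at (370,214) with its tab at (352,209), and the strip slot at (426,227). The red band is at about (428,212). Next I'll enlarge these areas.

```bash
python3 - <<'E'
from h import *
i,d,c=ld('t0')
a=cv2.resize(i[180:270,325:525],None,fx=4,fy=4,interpolation=cv2.INTER_CUBIC)
b=cv2.resize(i[255:310,205:265],None,fx=4,fy=4,interpolation=cv2.INTER_CUBIC)
o=np.zeros((600,800,3),np.uint8);o[:360]=a;o[370:590,:240]=b
o=cv2.convertScaleAbs(o,alpha=1.6)
cv2.imwrite('pics/t0c.png',o); print(c)
P=cloud(c,d)
for u,v in [(352,209),(384,216),(426,227),(470,235),(235,284),(226,292),(428,212),(237,185),(335,208)]: print(u,v,P[v,u].round(4))
E
```

```text
{'fx': 512.3615613497814, 'fy': 512.3615613497814, 'cx': 316.7356142718712, 'cy': 236.64778587986535, 'rvec': array([ 2.2238888 , -2.17999569,  0.04591018]), 'tvec': array([0.12559542, 0.53761538, 0.99718089])}
352 209 [0.5782 0.0771 0.1434]
384 216 [0.5708 0.0167 0.1023]
426 227 [ 0.5545 -0.0656  0.0708]
470 235 [ 0.5396 -0.137   0.1046]
235 284 [0.4416 0.2873 0.0572]
226 292 [0.4247 0.3076 0.0348]
428 212 [ 0.5792 -0.0612  0.1063]
237 185 [0.6288 0.2899 0.0477]
335 208 [0.5867 0.1035 0.0679]
```

View pics/t0c.png

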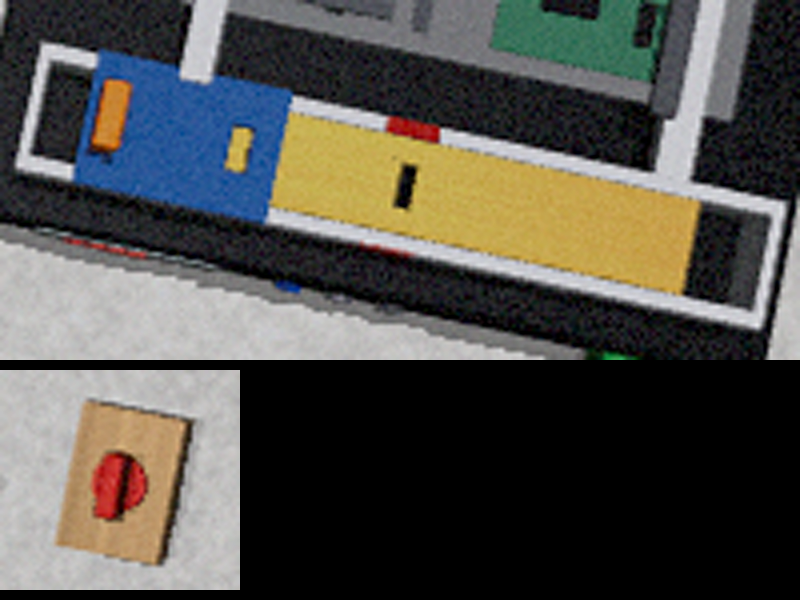

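The crop shows the strip slot at crop (405,187), the carriage slot at (238,150), the plate corners at (98,52), (290,92), (268,218) and (76,182), and the rail corners at (43,45), (785,203), (755,327) and (17,170). The red screw's wing is at about (115,485).

```bash
python3 - <<'E'
from h import *
i,d,c=ld('t0')
f=lambda x,y,z:pz(c,325+(x+.5)/4-.5,180+(y+.5)/4-.5,z)
rc=[f(*p,.105) for p in [(43,45),(785,203),(755,327),(17,170)]]
pc=[f(*p,.112) for p in [(98,52),(290,92),(268,218),(76,182)]]
e=((rc[0]-rc[1])+(rc[3]-rc[2]));print('len',[np.linalg.norm(rc[0]-rc[1]),np.linalg.norm(rc[3]-rc[2]),np.linalg.norm(pc[0]-pc[1]),np.linalg.norm(pc[1]-pc[2])])
e/=np.linalg.norm(e);n=np.array([e[1],-e[0],0]);print('yaw',np.arctan2(-e[0],e[1]))
o=np.mean(rc,0)
for nm,p in dict(railc=o,plate=np.mean(pc,0),slot=f(405,187,.105),cslot=f(238,150,.105),red=f(413,129,.105),tab=f(111,114,.142)).items(): print(nm,p.round(4),'along',((p-o)@e).round(4),'across',((p-o)@n).round(4))
g=lambda x,y,z:pz(c,205+(x+.5)/4-.5,255+(y-370+.5)/4-.5,z)
rk=[g(*p,.035) for p in [(90,401),(189,419),(158,563),(57,544)]]
print('rack',np.mean(rk,0)); v=rk[0]-rk[3]+rk[1]-rk[2];print(np.arctan2(v[1],v[0]),np.linalg.norm(v)/2)
P=cloud(c,d);m=(i[...,2]>1.9*i[...,1])&(i[...,2]>60)
s=P[m&(abs(P[...,2]-.069)<.006)&(P[...,1]>.2)];print('wing',len(s),s.mean(0),s[:,2].min(),s[:,2].max())
s=P[(abs(P[...,0]-.44)<.05)&(abs(P[...,1]-.287)<.04)];print(np.percentile(s[:,2],[50,90,99,100]))
E
```

```text
len [np.float64(0.3385057052757455), np.float64(0.3358423221734531), np.float64(0.08696942362105411), np.float64(0.05684710891590269)]
yaw -0.1903027566649596
railc [ 0.5538 -0.0556  0.105 ] along 0.0 across 0.0
plate [0.5737 0.0422 0.112 ] along 0.0997 across 0.001
slot [ 0.5535 -0.058   0.105 ] along -0.0024 across 0.0001
cslot [0.5685 0.0168 0.105 ] along 0.0738 across 0.0007
red [ 0.5795 -0.0613  0.105 ] along -0.0007 across 0.0263
tab [0.5799 0.0763 0.142 ] along 0.1345 across 0.0006
rack [0.44314111 0.2898435  0.035     ]
-0.19400336748846497 0.06999075441127083
wing 84 [0.44299626 0.29163079 0.0685783 ] 0.0637001969854627 0.07204945537230312
[0.01114035 0.03772222 0.06974146 0.07204946]
```

```bash
cat >> h.py <<'E'
def go(x,y,z,yaw=None):
    s=get_state(); T=R.from_quat(s['eef_rot']); d=T.inv().apply(np.array([x,y,z])-s['tool_pos'])
    X=T.apply([1,0,0]); cy=np.arctan2(X[1],X[0]); Z=T.apply([0,0,1])
    w=0
    if yaw is not None:
        D=R.from_matrix(np.array([[np.cos(yaw),np.sin(yaw),0],[np.sin(yaw),-np.cos(yaw),0],[0,0,-1]]).T)
        # columns: x=(c,s,0), y=(s,-c,0), z=(0,0,-1)
        D=R.from_matrix(np.column_stack([[np.cos(yaw),np.sin(yaw),0],[np.sin(yaw),-np.cos(yaw),0],[0,0,-1]]))
        w=(T.inv()*D).as_rotvec().round(4)
    print('t',round(s['clock'],2),'pos',s['tool_pos'].round(4),'yaw',cy.round(4),'tilt',Z.round(4),'F',s['contact_force'].round(1),'op',round(s['opening'],3),'| shift',d.round(4),'rot',w,'len',np.linalg.norm(d).round(3))
E
python3 -c "
from h import *
go(.565,0,.28,-.19)"
```

```text
t 0.1 pos [ 0.1951 -0.5932  0.1991] yaw 0.3178 tilt [-6.0e-04  1.5e-03 -1.0e+00] F [-0.6  0.   0.4] op 1.0 | shift [ 0.5368 -0.448  -0.0802] rot [-1.500e-03  5.000e-04  5.078e-01] len 0.704
```

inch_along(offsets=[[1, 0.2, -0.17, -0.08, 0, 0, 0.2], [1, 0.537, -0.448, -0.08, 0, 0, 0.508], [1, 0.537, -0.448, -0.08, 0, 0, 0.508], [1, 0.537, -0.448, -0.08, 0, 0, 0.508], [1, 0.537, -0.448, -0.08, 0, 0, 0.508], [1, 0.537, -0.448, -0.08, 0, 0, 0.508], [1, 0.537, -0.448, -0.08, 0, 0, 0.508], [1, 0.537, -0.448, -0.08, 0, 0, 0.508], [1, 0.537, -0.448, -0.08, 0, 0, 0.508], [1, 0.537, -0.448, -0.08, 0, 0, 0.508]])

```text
refused: offsets[0]: [1, 0.2, -0.17, -0.08, 0, 0, 0.2] is not of type 'object' (schema: type "object"). Nothing was moved.
```

Refused on format, not on reach. It needs a list of objects with named fields.

inch_along(offsets=[{"finger_gap": 1, "dx": 0.2, "dy": -0.17, "dz": -0.08, "drz": 0.2}, {"finger_gap": 1, "dx": 0.537, "dy": -0.448, "dz": -0.08, "drz": 0.508}, {"finger_gap": 1, "dx": 0.537, "dy": -0.448, "dz": -0.08, "drz": 0.508}, {"finger_gap": 1, "dx": 0.537, "dy": -0.448, "dz": -0.08, "drz": 0.508}, {"finger_gap": 1, "dx": 0.537, "dy": -0.448, "dz": -0.08, "drz": 0.508}, {"finger_gap": 1, "dx": 0.537, "dy": -0.448, "dz": -0.08, "drz": 0.508}, {"finger_gap": 1, "dx": 0.537, "dy": -0.448, "dz": -0.08, "drz": 0.508}, {"finger_gap": 1, "dx": 0.537, "dy": -0.448, "dz": -0.08, "drz": 0.508}, {"finger_gap": 1, "dx": 0.537, "dy": -0.448, "dz": -0.08, "drz": 0.508}, {"finger_gap": 1, "dx": 0.537, "dy": -0.448, "dz": -0.08, "drz": 0.508}])

```text
clock: 1.1
tool_pos: [0.458, -0.1712, 0.2594]
eef_rot: [0.995, -0.095, -0.0, 0.0]
contact_force: [0.5, -1.3, -0.5]
opening: 1.0
finger_force: 0.0
```

```bash
python3 -c "
from h import *
go(.565,0,.28,-.19)"
```

```text
t 1.1 pos [ 0.458  -0.1712  0.2594] yaw -0.1901 tilt [-4.e-04 -1.e-04 -1.e+00] F [ 0.5 -1.3 -0.5] op 1.0 | shift [ 0.0727 -0.1884 -0.0206] rot [ 0.0001  0.0004 -0.0001] len 0.203
```

inch_along(offsets=[{"finger_gap": 1, "dx": 0.0727, "dy": -0.1884, "dz": -0.02}, {"finger_gap": 1, "dx": 0.0727, "dy": -0.1884, "dz": -0.02}, {"finger_gap": 1, "dx": 0.0727, "dy": -0.1884, "dz": -0.02}, {"finger_gap": 1, "dx": 0.0727, "dy": -0.1884, "dz": -0.02}, {"finger_gap": 1, "dx": 0.0727, "dy": -0.1884, "dz": -0.02}, {"finger_gap": 1, "dx": 0.0727, "dy": -0.1884, "dz": -0.02}, {"finger_gap": 1, "dx": 0.0727, "dy": -0.1884, "dz": -0.02}])

```text
clock: 1.8
tool_pos: [0.5635, -0.0036, 0.2789]
eef_rot: [0.995, -0.096, -0.001, 0.001]
contact_force: [-0.0, -0.1, -0.5]
opening: 1.001
finger_force: 0.0
```

```bash
python3 -c "
from h import *
go(.565,0,.28,-.19)
i,d,c=snap('wrist','w0'); o,r=ray(c,c['cx'],c['cy']);print(o,r,c['fx'])"
```

```text
t 1.8 pos [ 0.5635 -0.0036  0.2789] yaw -0.1919 tilt [-0.0017 -0.0014 -1.    ] F [-0.  -0.1 -0.5] op 1.001 | shift [ 0.0008 -0.0038 -0.0011] rot [ 0.0017  0.0014 -0.0019] len 0.004
[ 0.63634035 -0.01877596  0.46285321] [-0.27695211  0.0521658  -0.95946665] 393.8863427271845
```

View pics/w0.png

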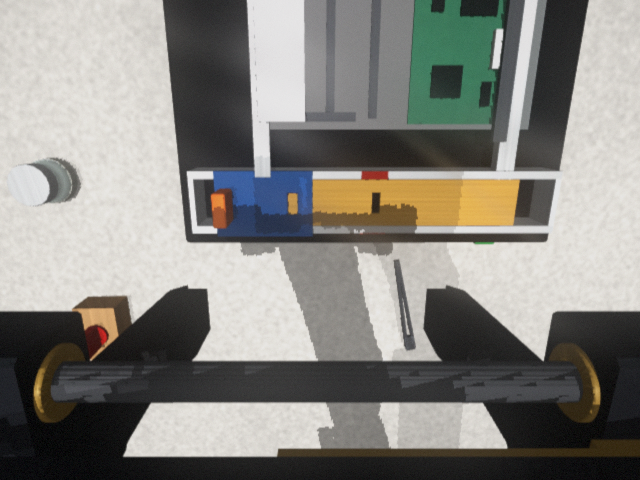

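The wrist view shows the carriage slot at (292,203), the strip slot at (376,202), the tab top at about (220,207) and the red band at (375,175). I'll refine these from pixel profiles.

```bash
python3 - <<'E'
from h import *
i,d,c=ld('w0')
print(i[199,276:318].tolist())
print(i[199,362:390].tolist())
print('band',i[175,355:395,:].tolist())
P=cloud(c,d)
m=(P[...,2]>.137)&(P[...,2]<.15)
m[:,:150]=0;m[:150]=0;m[260:]=0
s=P[m];print(len(s),s.mean(0),s.min(0),s.max(0))
for y in (150,196,202):print(P[y,292],P[y,376],P[y,266])
E
```

```text
[[136, 84, 56], [138, 85, 59], [138, 85, 59], [138, 84, 58], [137, 84, 59], [134, 83, 57], [137, 85, 61], [138, 88, 61], [139, 88, 63], [134, 84, 59], [118, 76, 60], [92, 85, 92], [81, 143, 184], [78, 150, 192], [83, 152, 195], [87, 157, 197], [82, 151, 192], [80, 148, 193], [80, 152, 194], [79, 148, 194], [82, 146, 187], [92, 115, 134], [115, 82, 70], [133, 82, 59], [136, 86, 63], [138, 85, 60], [158, 97, 67], [161, 99, 66], [157, 95, 60], [157, 94, 64], [138, 86, 64], [134, 86, 60], [133, 82, 57], [135, 83, 62], [136, 87, 62], [131, 91, 77], [105, 123, 134], [81, 154, 195], [77, 156, 201], [77, 155, 202], [79, 157, 203], [77, 158, 204]]
[[72, 163, 212], [71, 161, 211], [76, 164, 213], [76, 164, 213], [79, 164, 215], [75, 162, 213], [76, 164, 215], [75, 164, 213], [72, 162, 212], [71, 151, 199], [42, 63, 83], [33, 41, 50], [32, 41, 49], [33, 40, 50], [26, 37, 46], [29, 40, 47], [31, 42, 52], [38, 68, 87], [63, 136, 178], [74, 161, 210], [72, 161, 212], [73, 164, 212], [74, 165, 212], [76, 164, 213], [76, 165, 213], [75, 163, 212], [71, 161, 211], [74, 162, 213]]
band [[214, 216, 214
[... 346 characters left out ...]
38, 47, 154], [40, 49, 153], [35, 45, 149], [35, 45, 153], [35, 48, 154], [35, 44, 152], [36, 46, 154], [40, 50, 156], [37, 48, 154], [75, 83, 164], [166, 169, 196], [208, 206, 209], [211, 210, 213], [212, 213, 212], [212, 213, 211], [211, 211, 211], [211, 213, 212]]
517 [0.58387036 0.07363536 0.14062958] [0.56831654 0.06593774 0.13726269] [0.59867077 0.0825302  0.14292753]
[0.61620934 0.00854335 0.06962564] [ 0.60032107 -0.07199613  0.06889273] [0.62276378 0.02773712 0.11247797]
[0.57766074 0.01476242 0.10483388] [ 0.5551148  -0.06528202  0.06765083] [0.58326926 0.03711689 0.11144523]
[0.57171155 0.01619908 0.1021132 ] [ 0.54943191 -0.06413089  0.06955513] [0.57772349 0.03856887 0.11020959]
```

```bash
python3 - <<'E'
from h import *
i,d,c=ld('w0')
yaw=-.191;e=np.array([-np.sin(yaw),np.cos(yaw),0]);o=np.array([.5538,-.0556,0])
A=lambda u,v,z:round(float((pz(c,u,v,z)-o)@e)*1000,2)
n=np.array([e[1],-e[0],0]);C=lambda u,v,z:round(float((pz(c,u,v,z)-o)@n)*1000,2)
print('cs L',A(287.4,199,.107),A(287.4,199,.112),'R',A(297.2,199,.112),'plateR',A(312.0,199,.112))
print('ss L',A(371.6,199,.105),'R',A(379.6,199,.105),A(379.6,199,.101))
print('band',A(361.3,175,.105),A(387.5,175,.105))
print('across', C(320,170,.105),C(320,240,.105), C(376,191,.105),C(376,213,.105))
print(i[185:245,330,0].tolist(), i[185:220,292,2].tolist(),i[180:225,376,2].tolist())
E
```

```text
cs L 77.74 77.38 R 68.55 plateR 55.21
ss L 0.45 R -6.91 -7.56
band 10.57 -13.13
across 33.66 -32.1 14.45 -6.12
[74, 74, 73, 73, 72, 68, 75, 76, 75, 75, 74, 74, 74, 76, 74, 70, 76, 74, 74, 75, 72, 74, 73, 73, 75, 76, 77, 74, 67, 57, 57, 55, 55, 56, 60, 60, 56, 63, 56, 63, 74, 98, 110, 135, 148, 152, 150, 149, 107, 60, 52, 50, 43, 47, 46, 38, 47, 81, 117, 132] [49, 54, 54, 53, 54, 55, 57, 68, 146, 191, 191, 190, 191, 195, 192, 194, 192, 194, 195, 188, 185, 183, 185, 190, 189, 192, 192, 189, 169, 114, 59, 51, 50, 47, 49] [173, 202, 205, 205, 205, 205, 207, 207, 204, 203, 201, 198, 147, 64, 48, 47, 49, 48, 47, 46, 47, 46, 50, 49, 45, 48, 44, 41, 48, 46, 46, 51, 63, 90, 105, 110, 112, 107, 113, 112, 111, 109, 108, 112, 113]
```

```bash
python3 -c "
from h import *
go(.581,.0747,.1225,-.191)"
```

```text
t 1.85 pos [ 0.5635 -0.004   0.279 ] yaw -0.193 tilt [-0.0014 -0.0014 -1.    ] F [-0.2  0.  -0.5] op 0.998 | shift [ 0.0023 -0.0809  0.1564] rot [ 0.0016  0.0011 -0.002 ] len 0.176
```

inch_along(offsets=[{"finger_gap": 0.4, "dx": 0.002, "dy": -0.045, "dz": 0.02}, {"finger_gap": 0.4, "dx": 0.002, "dy": -0.081, "dz": 0.05}, {"finger_gap": 0.4, "dx": 0.002, "dy": -0.081, "dz": 0.1}, {"finger_gap": 0.4, "dx": 0.002, "dy": -0.081, "dz": 0.14}, {"finger_gap": 0.4, "dx": 0.002, "dy": -0.081, "dz": 0.156}, {"finger_gap": 0.4, "dx": 0.002, "dy": -0.081, "dz": 0.156}, {"finger_gap": 0.15, "dx": 0.002, "dy": -0.081, "dz": 0.156}, {"finger_gap": 0, "dx": 0.002, "dy": -0.081, "dz": 0.156}, {"finger_gap": 0, "dx": 0.002, "dy": -0.081, "dz": 0.156}, {"finger_gap": 0, "dx": 0.002, "dy": -0.081, "dz": 0.156}], grip_force=8)

```text
clock: 2.85
tool_pos: [0.5825, 0.0773, 0.1245]
eef_rot: [0.995, -0.095, 0.001, -0.0]
contact_force: [0.1, 0.0, 0.3]
opening: 0.114
finger_force: 0.0
```

```bash
python3 -c "
from h import *
go(.581,.0747,.1225,-.191)
i,d,c=snap('wrist','w1');print(i[150:280:10,300].tolist())"
```

```text
t 2.85 pos [0.5825 0.0773 0.1245] yaw -0.1904 tilt [ 2.1e-03  3.0e-04 -1.0e+00] F [0.1 0.  0.3] op 0.114 | shift [-0.001   0.0028  0.002 ] rot [-0.0007 -0.002   0.0006] len 0.004
[[37, 35, 37], [33, 35, 36], [30, 30, 33], [26, 28, 27], [34, 35, 38], [80, 82, 85], [74, 78, 86], [80, 102, 150], [46, 81, 138], [34, 63, 109], [31, 41, 60], [28, 37, 52], [24, 29, 43]]
```

View pics/w1.png

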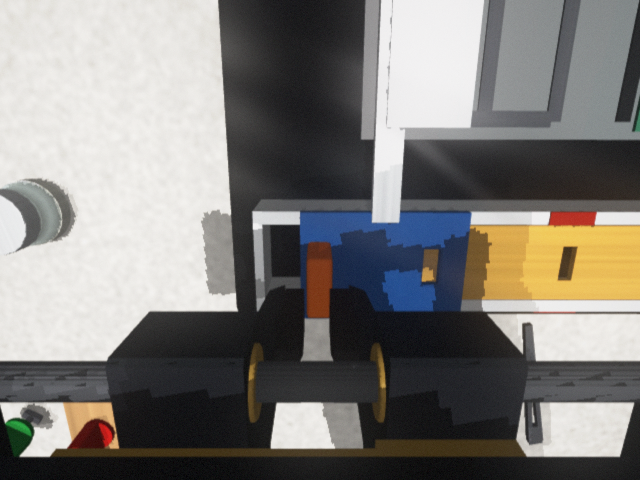

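The fingers are around the tab (column 318), with the carriage slot at (430,265) and the strip slot at (568,263). I'll close further and check the grip.

inch_along(offsets=[{"finger_gap": 0}, {"finger_gap": 0}, {"finger_gap": 0}], grip_force=10)

```text
clock: 3.2
tool_pos: [0.5817, 0.0773, 0.1234]
eef_rot: [0.995, -0.095, 0.0, 0.0]
contact_force: [0.3, -0.4, -0.5]
opening: 0.008
finger_force: 0.0
```

```bash
python3 -c "
from h import *
go(.581,.0747,.1225,-.191)
i,d,c=snap('wrist','w2')
P=cloud(c,d); s=P[240:325,318];print(s[::8].round(4));print(P[300:345:8,290].round(4))"
```

```text
t 3.2 pos [0.5817 0.0773 0.1234] yaw -0.1901 tilt [ 0.e+00 -1.e-04 -1.e+00] F [ 0.3 -0.4 -0.5] op 0.008 | shift [-0.0002  0.0027  0.0009] rot [ 0.0001 -0.      0.0009] len 0.003
[[0.5973 0.0726 0.1109]
 [0.5978 0.0726 0.1262]
 [0.598  0.0726 0.1389]
 [0.5949 0.0732 0.1407]
 [0.5914 0.0739 0.1413]
 [0.5878 0.0746 0.142 ]
 [0.5921 0.0738 0.1609]
 [0.5919 0.0739 0.1681]
 [0.5918 0.074  0.1749]
 [0.5916 0.074  0.1809]
 [0.5883 0.0746 0.1805]]
[[0.5955 0.0837 0.1754]
 [0.5953 0.0833 0.1815]
 [0.5951 0.083  0.1873]
 [0.5941 0.0829 0.1911]
 [0.5935 0.0828 0.1952]
 [0.595  0.082  0.2028]]
```

View pics/w2.png

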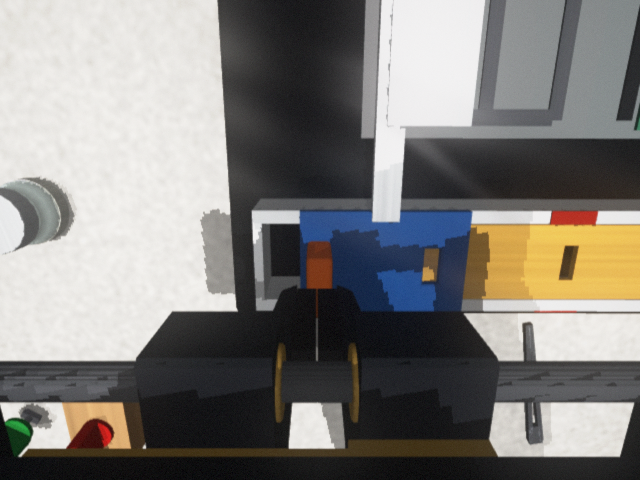

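```bash
python3 -c "
from h import *
i,d,c=ld('w2');P=cloud(c,d)
for u in (285,300,310,335,345): print(u,[(v,P[v,u].round(3).tolist()) for v in range(276,312,4)])
print(ray(c,c['cx'],c['cy'])); s=get_state(); print(s['q'],s['joint_torque'],s['contact_force'],s['finger_force'])
"; python3 -c "
from h import *
snap('scene','s1')
i=cv2.imread('pics/s1.png');cv2.imwrite('pics/s1c.png',cv2.resize(i[150:350,200:420],None,fx=3,fy=3))"
```

```text
285 [(276, [0.566, 0.1, 0.07]), (280, [0.565, 0.1, 0.075]), (284, [0.566, 0.099, 0.084]), (288, [0.565, 0.099, 0.089]), (292, [0.596, 0.086, 0.169]), (296, [0.596, 0.086, 0.172]), (300, [0.596, 0.085, 0.176]), (304, [0.596, 0.085, 0.18]), (308, [0.596, 0.085, 0.183])]
300 [(276, [0.579, 0.086, 0.11]), (280, [0.577, 0.086, 0.111]), (284, [0.575, 0.087, 0.111]), (288, [0.594, 0.081, 0.161]), (292, [0.593, 0.081, 0.165]), (296, [0.593, 0.081, 0.168]), (300, [0.594, 0.08, 0.173]), (304, [0.593, 0.08, 0.176]), (308, [0.594, 0.08, 0.179])]
310 [(276, [0.59, 0.078, 0.141]), (280, [0.588, 0.078, 0.141]), (284, [0.586, 0.079, 0.141]), (288, [0.593, 0.077, 0.161]), (292, [0.593, 0.077, 0.166]), (296, [0.593, 0.077, 0.169]), (300, [0.593, 0.077, 0.173]), (304, [0.593, 0.077, 0.177]), (308, [0.593, 0.077, 0.179])]
335 [(276, [0.575, 0.067, 0.11]), (280, [0.573, 0.068, 0.111]), (284, [0.571, 0.068, 0.111]), (288, [0.591, 0.067, 0.162]), (292, [0.591, 0.067, 0.165]), (296, [0.591, 0.067, 0.169]), (300, [0.591, 0.068, 0.173]), (304, [0.591, 0.068, 0.175]), (308, [0.591, 0.068, 0.178])]
345 [(276, [0.575, 0.062, 0.111]), (280, [0.573, 0.063, 0.111]), (284, [0.571, 0.063, 0.111]), (288, [0.592, 0.063, 0.165]), (292, [0.592, 0.063, 0.168]), (296, [0.592, 0.064, 0.172]), (300, [0.592, 0.064, 0.176]), (304, [0.592, 0.064, 0.179]), (308, [0.592, 0.064, 0.182])]
(array([0.65438534, 0.06252494, 0.30724613]), array([-0.27576001,  0.05263549, -0.95978431]))
[-0.18698343  0.73596098 -0.04085115  1.76121619  0.04572712  0.64539387
 -2.01471821] [ 3.00102038e-03 -5.15673065e+01  7.89765380e-01 -1.20037133e+01
  1.92484347e-02 -7.44997663e-02  5.09342976e-05] [-0.36010328  0.18626345  0.01609477] 0.0
```

View pics/s1c.png

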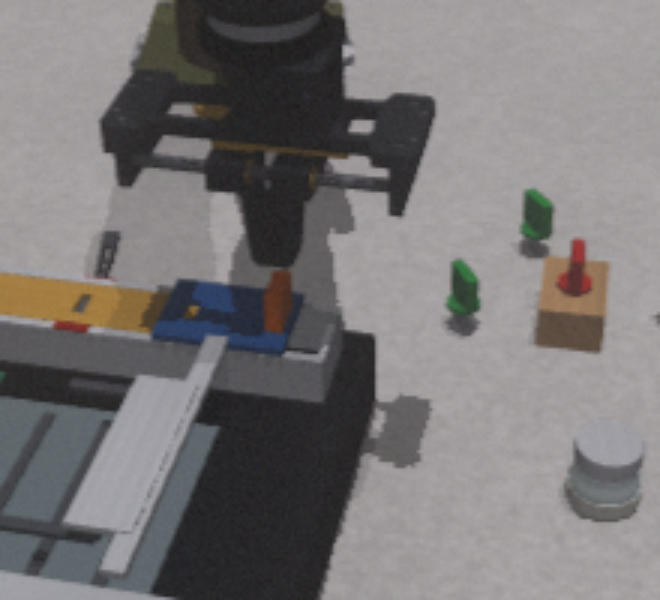

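The fingers closed above the tab. Both pictures put the fingertips at about z = 0.16, although the reported TCP is 0.123, so the real tips are roughly 37 mm higher than reported. I'll open, descend in steps while watching the force, and close again.

inch_along(offsets=[{"finger_gap": 0.4}, {"finger_gap": 0.4}, {"finger_gap": 0.4, "dy": 0.001, "dz": 0.01}, {"finger_gap": 0.4, "dy": 0.001, "dz": 0.018}, {"finger_gap": 0.4, "dy": 0.001, "dz": 0.026}, {"finger_gap": 0.4, "dy": 0.001, "dz": 0.026}, {"finger_gap": 0, "dy": 0.001, "dz": 0.026}, {"finger_gap": 0, "dy": 0.001, "dz": 0.026}, {"finger_gap": 0, "dy": 0.001, "dz": 0.026}, {"finger_gap": 0, "dy": 0.001, "dz": 0.026}], grip_force=8)

```text
clock: 4.3
tool_pos: [0.5819, 0.0763, 0.0977]
eef_rot: [0.995, -0.095, 0.0, -0.0]
contact_force: [-0.1, -0.2, 0.9]
opening: 0.134
finger_force: 8.0
```

```bash
python3 -c "
from h import *
go(.581,.0747,.1225,-.191)"
```

```text
t 4.3 pos [0.5819 0.0763 0.0977] yaw -0.1902 tilt [ 7.e-04  0.e+00 -1.e+00] F [-0.1 -0.2  0.9] op 0.134 | shift [-0.0005  0.0017 -0.0248] rot [-0.0002 -0.0007  0.0008] len 0.025
```

The tab is gripped: the opening is 11.8 mm, so the true tips are about 37 mm above the reported TCP. Next I'll measure how far the carriage still has to slide.

```bash
cat > m.py <<'E'
from h import *
import sys
def edges(row,lo,hi,th): # subpixel crossings
    x=row.astype(float)-th; k=np.where(np.sign(x[lo:hi-1])!=np.sign(x[lo+1:hi]))[0]+lo
    return [round(float(a+x[a]/(x[a]-x[a+1])),2) for a in k]
E
python3 - <<'E'
from m import *
i,d,c=snap('wrist','w3')
yaw=-.1905;e=np.array([-np.sin(yaw),np.cos(yaw),0]);o=np.array([.5538,-.0556,0])
A=lambda u,v,z:round(float((pz(c,u,v,z)-o)@e)*1000,2)
for z,p in ((.112,73),(.105,-3.3)):
  for a in (0,4):
    q=o+e*p/1e3+np.array([e[1],-e[0],0])*a/1e3;q[2]=z
    M=R.from_rotvec(c['rvec']).as_matrix();w=M@q+c['tvec'];print(z,a,c['fx']*w[0]/w[2]+c['cx'],c['fy']*w[1]/w[2]+c['cy'])
for v in (270,275,280,285,290):
  r=i[v,:,0].astype(int)
  E1=edges(r,400,500,110);E2=edges(r,540,640,110)
  print(v,E1,[A(u,v,.112) for u in E1],E2,[A(u,v,.105) for u in E2])
E
```

```text
0.112 0 446.7974691615334 294.41006656209936
0.112 4 447.58774165380237 286.492358151182
0.105 0 599.5061044258719 288.270369116775
0.105 4 601.1690020016063 280.5973520672635
270 [488.2, 490.5, 491.6, 492.5, 494.5] [55.1, 54.04, 53.54, 53.13, 52.21] [593.68, 607.7] [1.38, -5.33]
275 [486.0, 486.0, 488.0, 488.0] [55.82, 55.82, 54.89, 54.89] [592.76, 606.43] [1.32, -5.24]
280 [435.12, 437.6, 440.67, 444.38, 485.4] [79.07, 77.92, 76.5, 74.78, 55.8] [591.64, 605.48] [1.36, -5.32]
285 [434.47, 449.9, 484.92, 485.33, 486.5, 491.0, 491.0] [79.16, 71.99, 55.72, 55.53, 54.99, 52.9, 52.9] [590.64, 604.24] [1.33, -5.25]
290 [434.06, 446.4, 486.0, 487.0, 490.67, 491.5, 495.5] [79.15, 73.39, 54.92, 54.45, 52.74, 52.35, 50.49] [589.44, 603.2] [1.41, -5.28]
```

```bash
python3 - <<'E'
from m import *
i,d,c=ld('w3');i=i[...,::-1]
for v in (278,284,290):
  print(v,'slot',[tuple(x[[0,2]]) for x in i[v,428:458].tolist() and i[v,428:458]].__repr__().replace('np.uint8',''))
print('plate',i[278,478:496,0].tolist(),i[278,478:496,2].tolist())
print('strip',i[285,584:612,0].tolist())
E
```

```text
278 slot [((32), (80)), ((28), (76)), ((34), (81)), ((29), (76)), ((31), (78)), ((32), (80)), ((39), (77)), ((72), (66)), ((147), (66)), ((110), (55)), ((101), (55)), ((99), (50)), ((103), (53)), ((99), (53)), ((100), (50)), ((98), (50)), ((103), (52)), ((102), (54)), ((100), (54)), ((102), (53)), ((103), (52)), ((102), (54)), ((95), (46)), ((95), (57)), ((43), (57)), ((36), (60)), ((31), (55)), ((37), (69)), ((35), (67)), ((32), (66))]
284 slot [((31), (85)), ((31), (87)), ((36), (114)), ((35), (117)), ((34), (113)), ((38), (114)), ((66), (106)), ((153), (84)), ((192), (76)), ((198), (74)), ((197), (77)), ((193), (70)), ((194), (72)), ((197), (76)), ((196), (75)), ((194), (74)), ((192), (70)), ((190), (73)), ((164), (64)), ((160), (64)), ((162), (65)), ((154), (62)), ((100), (48)), ((49), (53)), ((37), (58)), ((30), (57)), ((33), (63)), ((33), (67)), ((38), (69)), ((36), (72))]
290 slot [((40), (143)), ((42), (144)), ((39), (141)), ((40), (143)), ((38), (139)), ((41), (122)), ((105), (100)), ((189), (75)), ((200), (73)), ((198), (71)), ((199), (75)), ((196), (72)), ((198), (73)), ((195), (69)), ((197), (72)), ((196), (69)), ((194), (69)), ((186), (66)), ((116), (51)), ((101), (44)), ((101), (47)), ((98), (47)), ((74), (48)), ((35), (50)), ((30), (54)), ((31), (65)), ((29), (69)), ((32), (69)), ((29), (65)), ((37), (74))]
plate [40, 47, 42, 43, 43, 48, 59, 101, 110, 109, 112, 113, 111, 114, 111, 114, 109, 112] [73, 78, 72, 76, 71, 77, 72, 47, 45, 43, 46, 46, 43, 46, 46, 44, 40, 39]
strip [236, 235, 236, 237, 237, 231, 159, 82, 73, 73, 75, 76, 76, 73, 75, 81, 98, 98, 97, 98, 102, 135, 225, 236, 236, 236, 238, 238]
```

inch_along(offsets=[{"finger_gap": 0, "dy": 0.01}, {"finger_gap": 0, "dy": 0.025}, {"finger_gap": 0, "dy": 0.04}, {"finger_gap": 0, "dy": 0.055}, {"finger_gap": 0, "dy": 0.07}, {"finger_gap": 0, "dy": 0.0764}, {"finger_gap": 0, "dy": 0.0764}, {"finger_gap": 0, "dy": 0.0764}, {"finger_gap": 0, "dy": 0.0764}])

```text
clock: 5.25
tool_pos: [0.5668, -0.0009, 0.0976]
eef_rot: [0.995, -0.096, -0.0, 0.001]
contact_force: [-0.7, -2.0, 5.9]
opening: 0.135
finger_force: 8.0
```

```bash
python3 - <<'E'
from m import *
go(.581,.0747,.1225,-.1905)
i,d,c=snap('wrist','w4')
o=cv2.resize(i[230:330,385:505,::-1],None,fx=6,fy=6,interpolation=cv2.INTER_CUBIC)
cv2.imwrite('pics/w4c.png',cv2.convertScaleAbs(o,alpha=1.6))
E
```

```text
t 5.25 pos [ 0.5668 -0.0009  0.0976] yaw -0.1915 tilt [-6.0e-04 -2.6e-03 -1.0e+00] F [-0.7 -2.   5.9] op 0.135 | shift [-0.0005 -0.0768 -0.0251] rot [ 0.0027  0.     -0.001 ] len 0.081
```

View pics/w4c.png

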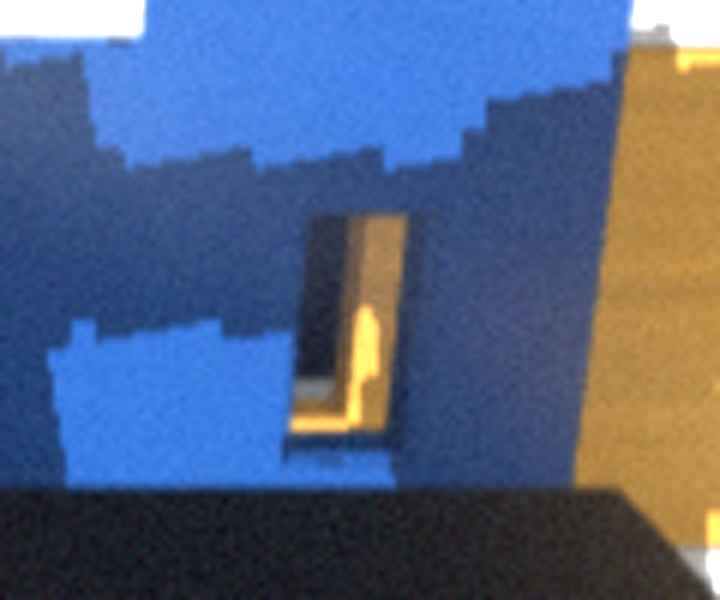

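```bash
python3 - <<'E'
from m import *
i,d,c=ld('w4');i=i[...,::-1]
yaw=-.1905;e=np.array([-np.sin(yaw),np.cos(yaw),0]);o=np.array([.5538,-.0556,0])
A=lambda u,v,z:round(float((pz(c,u,v,z)-o)@e)*1000,2)
for v in (272,278,284):print(i[v,430:456,0].tolist())
v=278
print(A(435.2,v,.112)-4.5,A(452.3,v,.107)+4.5,'strip',A(444.3,v,.105)+3.8,A(442,v,.101)+3.8)
E
```

```text
[34, 35, 35, 34, 37, 31, 32, 30, 28, 36, 31, 32, 43, 62, 70, 85, 110, 106, 107, 107, 106, 102, 49, 33, 32, 34]
[31, 33, 29, 34, 33, 29, 27, 26, 23, 29, 25, 31, 53, 69, 69, 100, 99, 99, 98, 102, 97, 75, 38, 30, 27, 34]
[29, 30, 27, 30, 24, 23, 21, 24, 28, 19, 22, 42, 62, 84, 161, 201, 203, 190, 120, 105, 98, 47, 28, 32, 34, 33]
-3.92 -4.699999999999999 strip -2.29 -2.5700000000000003
```

```bash
cat > slot.py <<'E'
from m import *
s=get_state();i,d,c=snap('wrist','w5')
e=np.array([.18935,.98191,0]);print(s['tool_pos'],(s['tool_pos']-[.5538,-.0556,0])@e,s['contact_force'].round(1))
for v in (268,272,276,280,284):print(v,i[v,428:458].mean(1).astype(int).tolist())
E
```

inch_along(offsets=[{"finger_gap": 0, "dy": -0.001}, {"finger_gap": 0, "dy": -0.0017}, {"finger_gap": 0, "dy": -0.0017}, {"finger_gap": 0, "dy": -0.0017}])

```text
clock: 5.7
tool_pos: [0.5672, 0.0012, 0.0976]
eef_rot: [0.995, -0.095, -0.0, 0.001]
contact_force: [-1.8, -1.6, 5.3]
opening: 0.137
finger_force: 8.0
```

```bash
python3 slot.py
```

```text
[0.56721931 0.00115145 0.09761554] 0.058265766875065995 [-1.8 -1.6  5.3]
268 [56, 58, 57, 55, 53, 53, 57, 50, 40, 38, 36, 37, 38, 36, 36, 38, 33, 38, 38, 45, 56, 59, 72, 80, 64, 44, 41, 43, 51, 53]
272 [51, 53, 55, 53, 52, 56, 52, 50, 41, 40, 35, 33, 38, 35, 36, 38, 34, 34, 38, 51, 61, 66, 83, 77, 53, 42, 43, 47, 50, 50]
276 [55, 47, 52, 55, 47, 55, 51, 42, 37, 33, 35, 38, 35, 34, 33, 31, 35, 35, 41, 56, 57, 70, 76, 71, 44, 46, 44, 46, 52, 50]
280 [48, 50, 52, 50, 53, 49, 45, 34, 34, 32, 33, 31, 30, 29, 32, 35, 33, 35, 46, 55, 60, 72, 73, 53, 44, 45, 43, 47, 52, 49]
284 [48, 45, 46, 51, 49, 48, 46, 29, 31, 28, 28, 31, 31, 31, 31, 26, 25, 33, 55, 53, 61, 79, 79, 48, 37, 41, 44, 46, 48, 52]
```

```bash
python3 - <<'E'
from m import *
i,d,c=ld('w5')
yaw=-.1905;e=np.array([-np.sin(yaw),np.cos(yaw),0]);o=np.array([.5538,-.0556,0])
A=lambda u,v,z:round(float((pz(c,u,v,z)-o)@e)*1000,2)
v=276
print(A(434.9,v,.112)-4.5,A(451.6,v,.107)+4.5,'strip',A(448.8,v,.105)+3.8,A(446.7,v,.101)+3.8)
M=R.from_rotvec(c['rvec']).as_matrix()
n=np.array([e[1],-e[0],0])
j=i[...,::-1]; print(j[255:312,443].tolist())
for v in (262,266,270,296,300,304): print(v,round(float((pz(c,443,v,.112)-o)@n)*1e3,2),round(float((pz(c,443,v,.105)-o)@n)*1e3,2))
E
```

```text
-1.7200000000000002 -2.29 strip -2.38 -2.8
[[42, 80, 139], [39, 68, 113], [33, 50, 82], [35, 49, 81], [37, 53, 81], [36, 49, 80], [34, 49, 80], [26, 47, 77], [35, 49, 81], [35, 49, 80], [33, 42, 65], [30, 36, 49], [28, 32, 43], [34, 35, 46], [32, 35, 45], [32, 37, 48], [27, 29, 42], [32, 36, 48], [29, 33, 45], [28, 32, 43], [28, 32, 42], [25, 29, 39], [28, 30, 42], [28, 30, 44], [28, 33, 43], [30, 33, 43], [26, 27, 36], [25, 27, 37], [25, 25, 38], [22, 23, 34], [22, 25, 35], [21, 21, 34], [19, 22, 32], [24, 26, 34], [20, 21, 30], [22, 23, 32], [20, 24, 31], [26, 29, 36], [59, 58, 62], [74, 74, 75], [75, 73, 75], [76, 69, 63], [83, 63, 42], [93, 70, 42], [131, 95, 44], [183, 136, 66], [147, 111, 61], [51, 52, 59], [20, 34, 58], [19, 36, 64], [27, 54, 97], [31, 58, 105], [31, 61, 111], [37, 77, 136], [37, 78, 141], [35, 66, 122], [24, 41, 75]]
262 15.87 13.36
266 13.92 11.34
270 11.97 9.3
296 -1.03 -4.24
300 -3.08 -6.37
304 -5.14 -8.51
```

The carriage is now about 0.4 mm from alignment (carriage −2.0, strip −2.4 along the rail). I'll release the tab, rise, and go look at the screw from the same relative pose.

inch_along(offsets=[{"finger_gap": 0.25}, {"finger_gap": 0.3}, {"finger_gap": 0.4, "dz": -0.01}, {"finger_gap": 0.4, "dz": -0.05}, {"finger_gap": 0.6, "dz": -0.09}, {"finger_gap": 0.6, "dz": -0.09}])

```text
clock: 6.35
tool_pos: [0.5713, 0.0031, 0.1928]
eef_rot: [0.995, -0.095, 0.005, -0.001]
contact_force: [0.8, 0.3, 0.3]
opening: 0.559
finger_force: 0.0
```

```bash
python3 -c "
from h import *
go(.4431,.2898,.11,-.192)"
```

```text
t 6.35 pos [0.5713 0.0031 0.1928] yaw -0.1905 tilt [ 1.060e-02  6.000e-04 -9.999e-01] F [0.8 0.3 0.3] op 0.559 | shift [-0.181  -0.257   0.0816] rot [-0.0026 -0.0103  0.0015] len 0.325
```

inch_along(offsets=[{"finger_gap": 0.5, "dx": -0.177, "dy": -0.26}, {"finger_gap": 0.5, "dx": -0.177, "dy": -0.26}, {"finger_gap": 0.5, "dx": -0.177, "dy": -0.26}, {"finger_gap": 0.5, "dx": -0.177, "dy": -0.26}, {"finger_gap": 0.5, "dx": -0.177, "dy": -0.26, "dz": 0.03}, {"finger_gap": 0.5, "dx": -0.177, "dy": -0.26, "dz": 0.077}, {"finger_gap": 0.5, "dx": -0.177, "dy": -0.26, "dz": 0.077}, {"finger_gap": 0.5, "dx": -0.177, "dy": -0.26, "dz": 0.077}, {"finger_gap": 0.5, "dx": -0.177, "dy": -0.26, "dz": 0.077}, {"finger_gap": 0.5, "dx": -0.177, "dy": -0.26, "dz": 0.077}])

```text
clock: 7.35
tool_pos: [0.444, 0.2903, 0.111]
eef_rot: [0.995, -0.096, 0.001, 0.0]
contact_force: [-0.5, 0.1, 0.8]
opening: 0.502
finger_force: 0.0
```

```bash
python3 - <<'E'
from h import *
go(.4431,.2898,.11,-.192)
i,d,c=snap('wrist','w6')
P=cloud(c,d); m=(i[...,0]>1.8*i[...,1])&(i[...,0]>50)
m&=(abs(P[...,0]-.443)<.03)&(abs(P[...,1]-.29)<.03)
t=P[m&(P[...,2]>.066)];print(len(t),t.mean(0),t.min(0),t.max(0))
q=np.argwhere(m);print(q.min(0),q.max(0))
r=cv2.minAreaRect(t[:,:2].astype(np.float32)*1000);print(r)
E
```

```text
t 7.35 pos [0.444  0.2903 0.111 ] yaw -0.1924 tilt [ 1.4e-03 -6.0e-04 -1.0e+00] F [-0.5  0.1  0.8] op 0.502 | shift [-0.0008  0.0007  0.001 ] rot [ 0.0004 -0.0015 -0.0004] len 0.001
732 [0.44626008 0.29034748 0.06792677] [0.43081042 0.28388528 0.0660061 ] [0.46081032 0.29694377 0.07016816]
[220 296] [272 333]
((445.8348693847656, 290.4085693359375), (9.913957595825195, 29.454322814941406), 82.11381530761719)
```

View pics/w6.png

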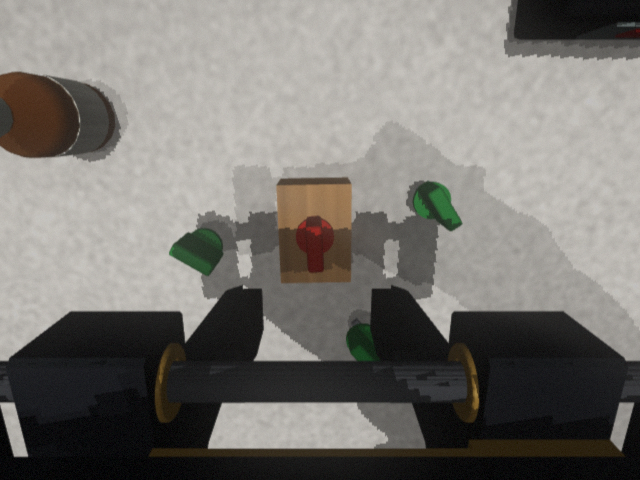

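The red wing is at (315,243) px, which the wrist camera puts at world (0.4458, 0.2904) with yaw about −0.14, and the space around it is clear. I'll descend, matching that yaw, and grasp.

inch_along(offsets=[{"finger_gap": 0.35, "dz": 0.03, "drz": -0.046}, {"finger_gap": 0.35, "dz": 0.06, "drz": -0.046}, {"finger_gap": 0.35, "dz": 0.085, "drz": -0.046}, {"finger_gap": 0.35, "dz": 0.098, "drz": -0.046}, {"finger_gap": 0.35, "dz": 0.103, "drz": -0.046}, {"finger_gap": 0.35, "dz": 0.103, "drz": -0.046}, {"finger_gap": 0, "dz": 0.103, "drz": -0.046}, {"finger_gap": 0, "dz": 0.103, "drz": -0.046}, {"finger_gap": 0, "dz": 0.103, "drz": -0.046}, {"finger_gap": 0, "dz": 0.103, "drz": -0.046}], grip_force=15)

```text
clock: 8.4
tool_pos: [0.4433, 0.292, 0.0082]
eef_rot: [0.997, -0.072, 0.001, -0.0]
contact_force: [0.1, 0.3, 6.7]
opening: 0.115
finger_force: 15.0
```

```bash
python3 -c "
from h import *
go(.4431,.2898,.11,-.192)"
```

```text
t 8.4 pos [0.4433 0.292  0.0082] yaw -0.1442 tilt [ 1.3e-03  8.0e-04 -1.0e+00] F [0.1 0.3 6.7] op 0.115 | shift [ 0.0002  0.0021 -0.1019] rot [-0.001  -0.0011  0.0478] len 0.102
```

The screw is gripped (opening 10.1 mm). Now I'll lift it clear.

inch_along(offsets=[{"finger_gap": 0, "dz": -0.01}, {"finger_gap": 0, "dz": -0.04}, {"finger_gap": 0, "dz": -0.08}, {"finger_gap": 0, "dz": -0.12}, {"finger_gap": 0, "dz": -0.16, "drz": 0.046}, {"finger_gap": 0, "dz": -0.16, "drz": 0.046}, {"finger_gap": 0, "dz": -0.16, "drz": 0.046}])

```text
clock: 9.1
tool_pos: [0.4429, 0.2918, 0.1683]
eef_rot: [0.996, -0.095, 0.001, -0.001]
contact_force: [-0.3, -0.2, -1.7]
opening: 0.112
finger_force: 15.0
```

```bash
python3 -c "
from h import *
go(.5545,-.0579,.168,-.1905)"
```

```text
t 9.1 pos [0.4429 0.2918 0.1683] yaw -0.1898 tilt [ 0.0015  0.001  -1.    ] F [-0.3 -0.2 -1.7] op 0.112 | shift [1.755e-01 3.224e-01 1.000e-04] rot [-0.0012 -0.0013  0.0007] len 0.367
```

inch_along(offsets=[{"finger_gap": 0, "dx": 0.1755, "dy": 0.3224}, {"finger_gap": 0, "dx": 0.1755, "dy": 0.3224}, {"finger_gap": 0, "dx": 0.1755, "dy": 0.3224}, {"finger_gap": 0, "dx": 0.1755, "dy": 0.3224}, {"finger_gap": 0, "dx": 0.1755, "dy": 0.3224}, {"finger_gap": 0, "dx": 0.1755, "dy": 0.3224}, {"finger_gap": 0, "dx": 0.1755, "dy": 0.3224}, {"finger_gap": 0, "dx": 0.1755, "dy": 0.3224}, {"finger_gap": 0, "dx": 0.1755, "dy": 0.3224}, {"finger_gap": 0, "dx": 0.1755, "dy": 0.3224}])

```text
clock: 10.1
tool_pos: [0.5528, -0.0568, 0.1659]
eef_rot: [0.996, -0.095, -0.002, -0.0]
contact_force: [-0.6, 0.5, 0.0]
opening: 0.109
finger_force: 15.0
```

inch_along(offsets=[{"finger_gap": 0, "dz": 0.02}, {"finger_gap": 0, "dz": 0.04}, {"finger_gap": 0, "dz": 0.05}, {"finger_gap": 0, "dz": 0.05}, {"finger_gap": 0, "dz": 0.05}])

```text
clock: 10.6
tool_pos: [0.5542, -0.0569, 0.1176]
eef_rot: [0.996, -0.094, -0.0, -0.0]
contact_force: [0.0, 0.4, 0.3]
opening: 0.112
finger_force: 15.0
```

```bash
python3 - <<'E'
from h import *
go(.5545,-.0579,.118,-.1905)
i,d,c=snap('wrist','w7')
o=cv2.resize(i[220:360,230:410,::-1],None,fx=4,fy=4,interpolation=cv2.INTER_CUBIC)
cv2.imwrite('pics/w7c.png',cv2.convertScaleAbs(o,alpha=1.8))
E
```

```text
t 10.6 pos [ 0.5542 -0.0569  0.1176] yaw -0.1884 tilt [-1.e-04  4.e-04 -1.e+00] F [0.  0.4 0.3] op 0.112 | shift [ 0.0005  0.0009 -0.0004] rot [-0.0004  0.0002  0.0021] len 0.001
```

View pics/w7c.png

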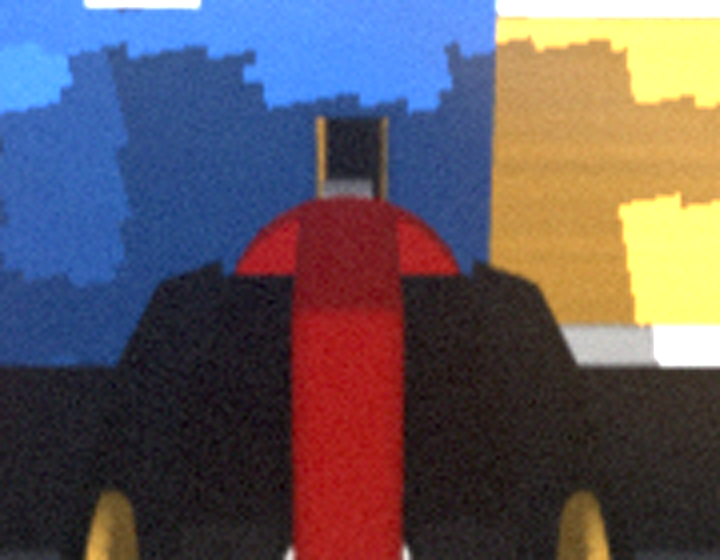

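```bash
python3 - <<'E'
from h import *
i,d,c=ld('w7')
yaw=-.1905;e=np.array([-np.sin(yaw),np.cos(yaw),0]);n=np.array([e[1],-e[0],0]);o=np.array([.5538,-.0556,0])
f=lambda x,y:(230+(x+.5)/4-.5,220+(y+.5)/4-.5)
A=lambda x,y,z:((pz(c,*f(x,y),z)-o)@np.c_[e,n]*1000).round(2)
print('strip',A(352.5,150,.105),'carr',A(352,150,.112),'far edge carr',A(352,118,.112))
P=cloud(c,d)
for x,y in ((347,230),(347,290),(347,330),(347,400),(270,260),(430,260),(347,205)):
  u,v=f(x,y);p=P[int(round(v)),int(round(u))];print(x,y,p.round(4),((p-o)@np.c_[e,n]*1000).round(2))
print('collar',A(347.5,270,.148)); print(c['cx'],c['cy'])
print(get_state()['tool_pos'])
E
```

```text
strip [-3.02  7.68] carr [-2.93 10.08] far edge carr [-2.92 14.35]
347 230 [ 0.5706 -0.061   0.1578] [-2.13 17.54]
347 290 [ 0.5708 -0.0611  0.1726] [-2.15 17.71]
347 330 [ 0.5694 -0.0608  0.1778] [-2.15 16.3 ]
347 400 [ 0.5629 -0.0596  0.1784] [-2.15  9.72]
270 260 [ 0.5645 -0.0516  0.1473] [5.91 9.72]
430 260 [ 0.5612 -0.0683  0.1472] [-11.03   9.64]
347 205 [ 0.5715 -0.0612  0.1536] [-2.13 18.44]
collar [-2.34  9.03]
316.42991013128324 238.9618418123129
[ 0.55463813 -0.05728118  0.11796985]
```

Both slots are well aligned (crop column 352). The screw needs about 0.8 mm along the rail and 1 mm across. I'll correct that and descend gently.

inch_along(offsets=[{"finger_gap": 0, "dx": 0.0011, "dy": 0.0008, "drz": 0.001}, {"finger_gap": 0, "dx": 0.0011, "dy": 0.0008, "dz": 0.004, "drz": 0.001}, {"finger_gap": 0, "dx": 0.0011, "dy": 0.0008, "dz": 0.008, "drz": 0.001}, {"finger_gap": 0, "dx": 0.0011, "dy": 0.0008, "dz": 0.011, "drz": 0.001}, {"finger_gap": 0, "dx": 0.0011, "dy": 0.0008, "dz": 0.014, "drz": 0.001}, {"finger_gap": 0, "dx": 0.0011, "dy": 0.0008, "dz": 0.016, "drz": 0.001}, {"finger_gap": 0, "dx": 0.0011, "dy": 0.0008, "dz": 0.016, "drz": 0.001}])

```text
clock: 11.35
tool_pos: [0.5549, -0.059, 0.101]
eef_rot: [0.995, -0.095, -0.0, 0.0]
contact_force: [1.0, 0.3, -0.6]
opening: 0.11
finger_force: 15.0
```

```bash
python3 -c "
from h import *
go(.5545,-.0579,.118,-.1905)"
```

```text
t 11.35 pos [ 0.5549 -0.059   0.101 ] yaw -0.1911 tilt [-7.e-04 -0.e+00 -1.e+00] F [ 1.   0.3 -0.6] op 0.11 | shift [-0.0006 -0.0011 -0.017 ] rot [ 0.0002  0.0007 -0.0006] len 0.017
```

inch_along(offsets=[{"finger_gap": 0, "dz": 0.001}, {"finger_gap": 0, "dz": 0.002}, {"finger_gap": 0, "dz": 0.003}, {"finger_gap": 0, "dz": 0.004}, {"finger_gap": 0, "dz": 0.004}], lines="2,4")

```text
tool_pos: [0.555, -0.0591, 0.0972]
eef_rot: [0.995, -0.095, -0.0, 0.0]
contact_force: [0.7, -0.3, -0.5]
```

```bash
python3 -c "
from h import *
go(.5545,-.0579,.118,-.1905)"
```

```text
t 11.85 pos [ 0.555  -0.0591  0.0972] yaw -0.1912 tilt [-2.e-04 -1.e-04 -1.e+00] F [ 0.7 -0.3 -0.5] op 0.111 | shift [-0.0007 -0.0011 -0.0208] rot [ 0.0001  0.0002 -0.0007] len 0.021
```

No contact force, so the tip is past the strip's top. Continuing down.

inch_along(offsets=[{"finger_gap": 0, "dz": 0.002}, {"finger_gap": 0, "dz": 0.004}, {"finger_gap": 0, "dz": 0.006}, {"finger_gap": 0, "dz": 0.008}, {"finger_gap": 0, "dz": 0.009}, {"finger_gap": 0, "dz": 0.01}, {"finger_gap": 0, "dz": 0.01}], lines="2,4")

```text
tool_pos: [0.5551, -0.059, 0.0872]
eef_rot: [0.995, -0.095, -0.0, 0.0]
contact_force: [-0.2, 0.8, -0.6]
```

```bash
python3 -c "
from h import *
go(.5545,-.0579,.118,-.1905)"
```

```text
t 12.55 pos [ 0.5551 -0.059   0.0872] yaw -0.1911 tilt [-2.e-04 -0.e+00 -1.e+00] F [-0.2  0.8 -0.6] op 0.109 | shift [-0.0008 -0.001  -0.0308] rot [ 0.      0.0001 -0.0006] len 0.031
```

inch_along(offsets=[{"finger_gap": 0, "dz": 0.0005}, {"finger_gap": 0, "dz": 0.001}, {"finger_gap": 0, "dz": 0.0015}, {"finger_gap": 0, "dz": 0.0015}], lines="2,4")

```text
tool_pos: [0.5552, -0.0591, 0.0858]
eef_rot: [0.995, -0.095, 0.0, 0.0]
contact_force: [-0.7, -0.1, -0.3]
```

```bash
python3 -c "
from h import *
go(.5545,-.0579,.118,-.1905)
i,d,c=snap('wrist','w8')
P=cloud(c,d);m=(i[...,0]>1.8*i[...,1])&(i[...,0]>50)&(abs(P[...,0]-.556)<.03)&(abs(P[...,1]+.058)<.03)
z=P[m][:,2];print(np.percentile(z,[1,50,97]));t=P[m&(P[...,2]>.14)&(P[...,0]<.565)];print(len(t),np.median(t[:,2]))
"
```

```text
t 12.95 pos [ 0.5552 -0.0591  0.0858] yaw -0.1912 tilt [ 2.e-04 -0.e+00 -1.e+00] F [-0.7 -0.1 -0.3] op 0.111 | shift [-0.0009 -0.001  -0.0322] rot [ 0.     -0.0002 -0.0007] len 0.032
[0.11389113 0.14480204 0.14650137]
1231 0.14537681940729513
```

inch_along(offsets=[{"finger_gap": 0, "dz": 0.0005}, {"finger_gap": 0, "dz": 0.001}, {"finger_gap": 0, "dz": 0.0015}, {"finger_gap": 0, "dz": 0.0015}], lines="2,4")

```text
tool_pos: [0.5552, -0.059, 0.0852]
eef_rot: [0.995, -0.095, 0.0, 0.0]
contact_force: [-1.4, 0.1, 6.6]
```

The collar is seated (6.6 N at contact). I'll ease off slightly and start the quarter turn toward the free side of joint 7.

inch_along(offsets=[{"finger_gap": 0, "dz": -0.0007}, {"finger_gap": 0, "dz": -0.0007, "drz": -0.13}, {"finger_gap": 0, "dz": -0.0007, "drz": -0.26}, {"finger_gap": 0, "dz": -0.0007, "drz": -0.4}, {"finger_gap": 0, "dz": -0.0007, "drz": -0.53}, {"finger_gap": 0, "dz": -0.0007, "drz": -0.66}, {"finger_gap": 0, "dz": -0.0007, "drz": -0.79}, {"finger_gap": 0, "dz": -0.0007, "drz": -0.79}], lines="2,7")

```text
tool_pos: [0.5549, -0.0591, 0.0852]
eef_rot: [0.955, 0.295, -0.0, -0.0]
contact_force: [-0.4, 0.5, 3.8]
opening: 0.11
finger_force: 15.0
```

```bash
python3 -c "
from h import *
go(.5545,-.0579,.118,1.38); print(get_state()['q'][6],get_state()['moment'])"
```

```text
t 14.2 pos [ 0.5549 -0.0591  0.0852] yaw 0.5991 tilt [-2.e-04  4.e-04 -1.e+00] F [-0.4  0.5  3.8] op 0.11 | shift [ 0.0004 -0.0012 -0.0328] rot [-4.000e-04 -2.000e-04 -7.809e-01] len 0.033
-1.3179641546191347 [0.15618261 0.24360152 0.01571082]
```

Forces are small, so I'll finish the turn.

inch_along(offsets=[{"finger_gap": 0, "drz": -0.13}, {"finger_gap": 0, "drz": -0.26}, {"finger_gap": 0, "drz": -0.4}, {"finger_gap": 0, "drz": -0.53}, {"finger_gap": 0, "drz": -0.66}, {"finger_gap": 0, "drz": -0.78}, {"finger_gap": 0, "drz": -0.78}, {"finger_gap": 0, "drz": -0.78}], lines="2,7")

```text
tool_pos: [0.5552, -0.0591, 0.0852]
eef_rot: [0.773, 0.635, 0.0, 0.0]
contact_force: [-0.4, 1.6, 4.2]
opening: 0.112
finger_force: 15.0
```

```bash
python3 -c "
from h import *
go(.5545,-.0579,.118,1.38)"
```

```text
t 15.0 pos [ 0.5552 -0.0591  0.0852] yaw 1.3753 tilt [ 1.e-04 -0.e+00 -1.e+00] F [-0.4  1.6  4.2] op 0.112 | shift [ 0.0011 -0.0009 -0.0328] rot [ 0.0001 -0.     -0.0047] len 0.033
```

inch_along(offsets=[{"finger_gap": 0.2}, {"finger_gap": 0.35}, {"finger_gap": 0.35}, {"finger_gap": 0.35, "dz": -0.02}, {"finger_gap": 0.35, "dz": -0.06}, {"finger_gap": 0.35, "dz": -0.1}, {"finger_gap": 0.35, "dz": -0.12}, {"finger_gap": 0.35, "dz": -0.12}, {"finger_gap": 0.35, "dz": -0.12}], lines="2,7")

```text
tool_pos: [0.5548, -0.0594, 0.2047]
eef_rot: [0.772, 0.636, -0.0, 0.0]
contact_force: [0.5, 0.2, -0.7]
opening: 0.347
finger_force: 0.0
```

```bash
python3 - <<'E'
from h import *
i,d,c=snap('wrist','w9');P=cloud(c,d)
m=(i[...,0]>1.8*i[...,1])&(i[...,0]>50)&(abs(P[...,0]-.556)<.04)&(abs(P[...,1]+.058)<.04)
t=P[m&(P[...,2]>.14)];print(len(t),t.mean(0),np.median(t[:,2]));print(cv2.minAreaRect(t[:,:2].astype(np.float32)*1000))
cv2.imwrite('pics/w9b.png',cv2.convertScaleAbs(i[...,::-1],alpha=1.5)); print(get_state()['contact_force'],get_state()['finger_force'])
E
```

```text
663 [ 0.55631252 -0.05905763  0.14398904] 0.14406270154557896
((556.240966796875, -59.57209396362305), (29.861061096191406, 9.226316452026367), 79.01600646972656)
[-0.31683743  0.91778567 -0.44957153] 0.0
```

View pics/w9b.png

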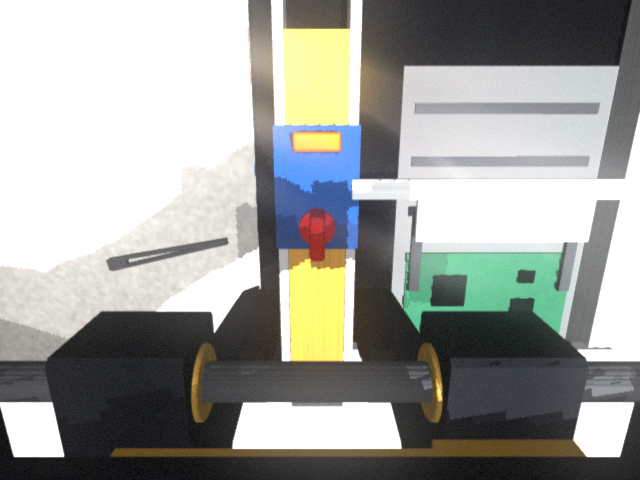

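The wing at (317,235) lies along the rail at 79.0° (the rail is at 79.1°). The collar is flush on the carriage, and the gripper is clear of everything.

```bash
python3 -c "
from plant import *
print(finish_job())"
```

```text
the job is handed in; nothing more can be done
None
```

The thumbscrew is down through both slots, collar flush on the carriage, turned a quarter turn along the rail and released; the job is handed in at about 16 s, but no verdict came back.

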